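# Open the push-and-turn safety cap of the descaler bottle

### The arm

A 6-joint arm with a two-finger parallel gripper is mounted at the origin on a cart in front of the work surface, level with it; the furniture and walls round the work are solid. World frame = base frame: x ahead of the robot, y to its left, z up, the work surface at z = 0. Lengths are in m, angles in rad, forces in N, time in s.
With the tool pointing down it reaches from about 0.25 to 0.725 m from the base axis. Payload 4 kg.
Tool frame: the origin (TCP) lies on the centre line of the jaws, within the pads' length; the fingertips stand 14 mm ahead of it and the grasp point (between the pads) lies 5 mm behind it; z points along the fingers, x is the direction in which the jaws open and shut, and the axes are right-handed (so a half turn about z gives the same grasp; the last joint's range is limited). The gripper opens to 85 mm and grips with 20 to 120 N. Pads are 22 mm wide; open, the fingers measure 114 mm over their backs; the gripper's body (76 mm by 85 mm) begins 54 mm behind the grasp point. The pads swing forward as they close: fully open they stand 13 mm farther back than shut.
Start: joints at [-1.337, 0.241, 0.005, 1.335, 0, 1.571], TCP at [0.116, -0.486, 0.245] pointing down, gripper open.
Joint ranges: [-2.72, 2.72], [-1.05, 1.87], [-1.09, 1.28], [-1.99, 2.15], [-1.42, 1.44], [-3.14, 3.14]. Speed limits (rad/s): [2.79, 2.79, 3.14, 3.14, 3.14, 3.14].

### API

Orientations are given as a unit quaternion [x, y, z, w].
In Python, from workcell import get_obs, optics, ticket gives the robot as it stands.
- The arm moves only by the shell command python3 -m inch 'ROWS'. ROWS is JSON, a list that holds one entry, the list of rows, each a list of 5 numbers: the finger opening in cm, from 0 to 8.54, then the shift along the tool's x, y, z in cm, then the turn about the tool's z in degrees. In form: [[[fingers, dx, dy, dz, roll], ...]]. A call has exactly 5 rows; each row is the pose to reach, as a shift and turn from the pose measured when the call began, along the tool's axes at that moment; what a row does not reach only later rows make up. A row lasts 1/8 s, in which the tool goes at most 62.5 mm and 10.7 degrees, less where a joint would pass 70% of its speed; a pose out of reach is approached as far as the arm can. A call with a gripper value outside its range is refused whole. The fingers move at their own pace and stop on an object; the grip force is fixed at half the most. Time passes only in rows, so rows that repeat a pose let the fingers close, or fill a call up. It gives the time, the measured TCP pose, the force and the opening at its end, in the units of the state.
- get_obs(): the state, without advancing time (a new reading comes with each control period).
- optics.camera(name): name is "side" or "top" or "wrist"; returns (picture, depth): 384x512x3 uint8, red, green, blue; 384x512 float32, m along the optical axis (not along the pixel's ray), 0 where there is no reading.
- optics.camera_info(name): a dict with "vfov" (degrees; the focal length in pixels is half the picture's height over the tangent of half this angle, whatever the lens; pixels are square), "cx", "cy" (the principal point, pixels), "k1" (the pictures are not rectified: a ray, as slopes to the right and down, at radius r is drawn at 1 + k1 r^2 times it, then the intrinsics apply), "R" (3x3) and "t" (3): a world point X has camera coordinates R X + t. Camera axes: x right, y down, z forward; pixel columns grow to the right and rows downward; lengths in m; the calibration is good to about 2 mm. A picture is of the moment at which its call begins: read the wrist's pose just before it. camera_info takes no time and is no camera call; for the wrist camera it gives the pose at the moment of the call.
- ticket.job_done(): hands the job in, once; it reports no verdict.
The state is a dict: "clock": time; "joint_pos": joint angles; "joint_vel": joint speeds; "tau": joint torques, N m; "eef_pos": TCP position; "tool_rot": TCP orientation; "ft_force": force on the tool from outside, world axes, zero at the start; "ft_torque": the same for the moment, N m; "grip_width": finger opening in m.
Only numpy, scipy, OpenCV 4.12 (cv2) and the standard library are available. Lean on these libraries where they do the work, as an engineer would, in place of code of your own. Each camera call takes 0.05 s, during which the arm holds its last target.

### The job

The glass jug on the worktop is to be descaled, so open the descaler: the stout bottle with the side handle and the wide ribbed safety cap, not the slim one. Press the cap down against its spring and, still pressing, turn it about a sixth of a turn anticlockwise (seen from above) out of its lock, then lift it off straight up. Finish while still holding the cap level, about 5 cm clear above the open mouth; the bottle stays standing where it was, and the other things are left alone.

Things in the scene. Friction and masses are not known exactly. Their poses are not given: they have to be found in the camera images.
- descaler: descaler bottle, loose, 0.65 to 0.95 kg: white plastic, round body 91 mm wide and 80 mm high, sloping shoulder, neck 37 mm wide with its rim at 152 mm, plain label sleeve, side handle on its -x side reaching 83 mm from the axis, below 90 mm height. Origin: centre of the underside, z up along the axis. Only friction holds it on the worktop; pulling up a locked cap lifts the whole bottle.
- mouth (a point): centre of the bottle's neck rim, 152 mm above its underside; fixed to the bottle, axes as the bottle's.
- cap_center (a point): centre of the grey safety cap, half-way up on its axis, z up. Ribbed round skirt 57 mm wide, 37 mm high: flat top 19 mm above this point, lower edge 18 mm below, 45 g; grasp it across the skirt from above at any yaw. The shoulder leaves 15 mm free below the lower edge. On the locked cap this point is 7 mm below the mouth point and its x axis is parallel to the bottle's.
- safety_cap: the same cap, origin at the centre of its lower edge. Three inner lugs sit under hooks of the neck, each behind a 3 mm tooth. Pressed 3.5 mm or more (5.5 mm at most) it turns past the teeth, anticlockwise from above (+z) only. It comes off when turned 35 to 80 degrees relative to the bottle, best 57 (1.0 rad); the spring then lifts it 5 mm. Raised arrows on top show the direction.
- seal_disc (a joint): sprung disc inside the cap that pushes the cap up off the neck rim, m: 0 locked (5 N), 0.003 with the cap pressed 3 mm (8 N), 0.0055 fully pressed (10.5 N, then a hard stop), -0.005 relaxed (cap off the neck).
- rinse_center (a point): the other bottle, to be left alone: slim white rinse-aid bottle, 64 mm in diameter, 201 mm high, with a narrow grey flip-top cap (33 mm) and no handle; point on its axis, 100 mm above its underside.
- water_jug: clear tall glass jug with handle, 74 x 121 x 170 mm, to be left alone; origin at the centre of its underside.
- glass_cup: clear glass cup with loop handle, 103 x 136 x 88 mm, to be left alone; origin at the centre of its underside.
- pad: small note pad lying flat, 115 x 76 x 11 mm, to be left alone; origin at the centre of its underside.
Not all that is in view belongs to the job. There is more than one size of the safety_cap; the one meant has the size given above.

How it is judged:
By the outcome, as a careful person would: the job done as asked, in the order asked, and still so for the second after the job is handed in, while the arm keeps its last pose, push and grip.
It also fails if it takes over 32 s, if anything falls off the work surface, if the arm or the gripper's body presses on something with over 40 N, if the wrist force passes 120 N, or if a joint passes its speed limit or range.

## Working session

There is one attempt and no reset: what is moved stays moved. The work goes in short steps, Python scripts to look and compute and a shell command to move; the robot and the scene stay as the last step left them, time stands still between calls to the robot, and variables do not carry over. Pictures are saved under pics/ and viewed, and the job is handed in when it is done.

```bash
ls; mkdir -p pics; python3 - <<'E'
from workcell import get_obs, optics
import cv2
o=get_obs();print({k:(v if not hasattr(v,'__len__') else [round(float(x),4) for x in v]) for k,v in o.items()})
for n in("side","top","wrist"):
    i=optics.camera_info(n);print(n,i)
    p,d=optics.camera(n);cv2.imwrite(f"pics/{n}0.png",cv2.cvtColor(p,cv2.COLOR_RGB2BGR))
    import numpy as np;np.save(f"pics/{n}0.npy",d)
E
```

```text
pics
{'clock': 0.0, 'joint_pos': [-1.337, 0.2414, 0.0037, 1.3352, -0.0, 1.5708], 'joint_vel': [0.0011, -0.0004, -0.0011, -0.0004, -0.0005, -0.0011], 'tau': [0.0, -37.2314, 25.2411, 0.0169, 0.0001, -0.0], 'eef_pos': [0.1157, -0.4858, 0.2444], 'tool_rot': [0.7847, -0.6198, -0.0008, -0.0006], 'ft_force': [-0.9912, -0.0054, -0.225], 'ft_torque': [0.0278, -0.0115, -0.0117], 'grip_width': 0.08559715399407566}
side {'vfov': 52.079172476969845, 'cx': 260.9534181021739, 'cy': 193.26609957255977, 'k1': -0.13074301569790467, 'R': array([[-0.58688649, -0.80953093, -0.01496413],
       [-0.59001958,  0.44025761, -0.67679401],
       [ 0.55447375, -0.38837213, -0.73602035]]), 't': array([0.3802566 , 0.36521161, 0.92107798])}
top {'vfov': 49.78601882104214, 'cx': 252.07402761103708, 'cy': 194.5800274580542, 'k1': 0.036098985398829594, 'R': array([[-0.013164  , -0.99990722, -0.00350201],
       [-0.98405978,  0.0135764 , -0.17731902],
       [ 0.17735011,  0.00111196, -0.98414719]]), 't': array([0.06780858, 0.56373914, 1.16845333])}
wrist {'vfov': 63.0482071740786, 'cx': 257.11819462042195, 'cy': 193.4862342742152, 'k1': -0.049548957259376275, 'R': array([[ 0.23137796, -0.9728624 , -0.00172908],
       [-0.92263097, -0.21999434,  0.31678791],
       [-0.30857144, -0.07170244, -0.94849482]]), 't': array([-0.49989937, -0.04042969,  0.38031824])}
```

View pics/side0.png

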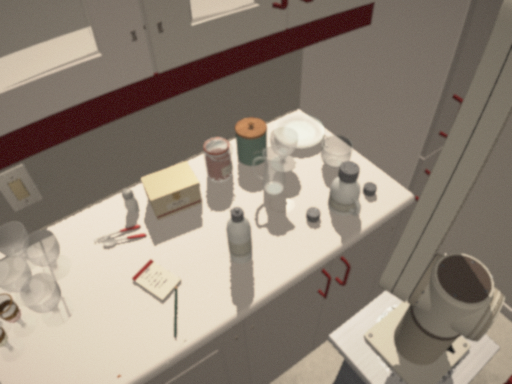

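View pics/top0.png

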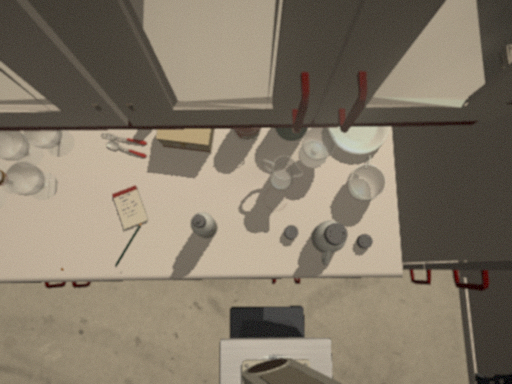

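View pics/wrist0.png

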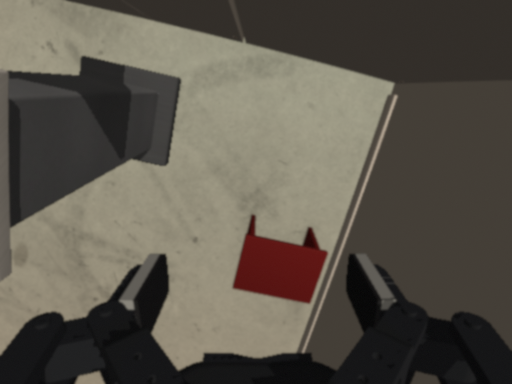

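Candidates:
- Stout bottle with the grey cap: side (347,180), top (330,236).
- Slim bottle: side (238,232), top (203,224). Not wanted.
- Two loose caps on the worktop: side (313,215) and (370,189), top (290,233) and (364,242). Not wanted.

I choose the stout bottle and will check it in a close crop.

```bash
cat > h.py <<'E'
import numpy as np, cv2
from workcell import get_obs, optics
def K(i,h=384):
    f=h/2/np.tan(np.radians(i['vfov'])/2); return np.array([[f,0,i['cx']],[0,f,i['cy']],[0,0,1.]]), np.array([i['k1'],0,0,0.])
def slopes(i,uv):
    k,_=K(i); d=(np.array(uv,float)-[i['cx'],i['cy']])/k[0,0]
    s=d.copy()
    for _ in range(50): s=d/(1+i['k1']*(s**2).sum(-1,keepdims=True))
    return s
def ray(i,uv):
    s=slopes(i,np.atleast_2d(uv)); R=np.array(i['R']);t=np.array(i['t'])
    v=np.c_[s,np.ones(len(s))]@R; return -R.T@t, v
def onplane(i,uv,z):
    c,v=ray(i,uv); return c+v*((z-c[2])/v[:,2])[:,None]
def tri(i1,u1,i2,u2):
    c1,v1=ray(i1,u1);c2,v2=ray(i2,u2);v1=v1[0]/np.linalg.norm(v1);v2=v2[0]/np.linalg.norm(v2)
    s=np.linalg.lstsq(np.c_[v1,-v2],c2-c1,rcond=None)[0]
    a=c1+s[0]*v1;b=c2+s[1]*v2; return (a+b)/2,np.linalg.norm(a-b)
def cloud(i,d,mask):
    r,c=np.nonzero(mask&(d>0)); s=slopes(i,np.c_[c,r]); z=d[r,c]
    return (np.c_[s*z[:,None],z]-i['t'])@np.array(i['R']), np.c_[c,r]
def proj(i,X):
    p=np.atleast_2d(X)@np.array(i['R']).T+i['t']; s=p[:,:2]/p[:,2:]; s=s*(1+i['k1']*(s**2).sum(1,keepdims=True))
    return s*K(i)[0][0,0]+[i['cx'],i['cy']]
E
python3 - <<'E'
from h import *
s=cv2.imread("pics/side0.png");t=cv2.imread("pics/top0.png")
a=cv2.resize(s[150:230,295:395],None,fx=4,fy=4,interpolation=3);b=cv2.resize(t[205:285,275:375],None,fx=4,fy=4,interpolation=3)
cv2.imwrite("pics/crop0.png",np.hstack([a,b]))
E
```

```text
(no output)
```

View pics/crop0.png

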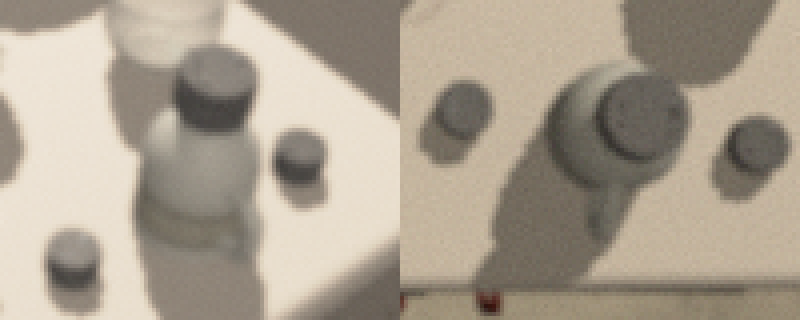

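The crop shows the stout bottle with its side handle (handle tip in top view about (325,260)). It carries the wide cap, centred at about (337,233) in top and (349,168) in side. The two loose caps are clearly smaller, so the choice is confirmed. Next I triangulate it and check with depth.

```bash
python3 - <<'E'
from h import *
I={n:optics.camera_info(n) for n in("side","top")}
print(tri(I['top'],[336.3,233.5],I['side'],[349.2,167.3]))
for n,box in(("side",(322,146,365,240)),("top",(310,215,352,280))):
    d=np.load(f"pics/{n}0.npy");m=np.zeros(d.shape,bool);x0,y0,x1,y1=box;m[y0:y1,x0:x1]=1
    P,uv=cloud(I[n],d,m)
    for lo,hi in((.155,.18),(.12,.15),(.03,.08)):
        q=P[(P[:,2]>lo)&(P[:,2]<hi)]
        if len(q):print(n,lo,len(q),q.mean(0).round(4),q.min(0).round(3),q.max(0).round(3))
    q=P[P[:,2]>.155]; print(n,'medz',np.median(q[:,2]) if len(q) else None)
    print('table z',np.median(cloud(I[n],d,np.ones(d.shape,bool))[0][:,2]))
# whole scene above table near path
d=np.load("pics/top0.npy");P,_=cloud(I['top'],d,np.ones(d.shape,bool))
for y in np.arange(-.6,.3,.1):
    q=P[(P[:,1]>y)&(P[:,1]<y+.1)&(P[:,2]>.02)&(P[:,0]<.75)&(P[:,0]>.1)&(P[:,2]<.5)]
    if len(q):print('y',y.round(1),'x',q[:,0].min().round(2),q[:,0].max().round(2),'zmax',q[:,2].max().round(3))
# handle
q=P[(P[:,2]>.02)&(P[:,2]<.1)&(P[:,0]>.3)&(P[:,0]<.45)&(P[:,1]<-.15)&(P[:,1]>-.32)]
i=q[:,0].argmin(); print('handle tip',q[q[:,0]<q[:,0].min()+.012].mean(0))
E
```

```text
(array([ 0.43757345, -0.1591538 ,  0.16334466]), np.float64(0.00035036708804814205))
side 0.155 261 [ 0.4342 -0.157   0.1629] [ 0.408 -0.187  0.155] [ 0.465 -0.131  0.167]
side 0.12 123 [ 0.4236 -0.1429  0.1382] [ 0.407 -0.178  0.125] [ 0.46 -0.13  0.15]
side 0.03 811 [ 0.4918 -0.1958  0.0551] [ 0.356 -0.386  0.03 ] [ 0.642 -0.112  0.08 ]
side medz 0.16341025679022272
table z 0.0883759832773325
top 0.155 381 [ 0.438  -0.1591  0.1643] [ 0.411 -0.187  0.156] [ 0.466 -0.132  0.17 ]
top 0.12 30 [ 0.4317 -0.1388  0.14  ] [ 0.411 -0.166  0.126] [ 0.465 -0.131  0.149]
top 0.03 148 [ 0.4123 -0.1343  0.0591] [ 0.36  -0.194  0.03 ] [ 0.484 -0.115  0.08 ]
top medz 0.16446311881252934
table z 0.004957875889094117
y -0.5 x 0.1 0.36 zmax 0.439
y -0.4 x 0.34 0.75 zmax 0.5
y -0.3 x 0.41 0.75 zmax 0.486
y -0.2 x 0.36 0.75 zmax 0.485
y -0.1 x 0.14 0.75 zmax 0.5
y -0.0 x 0.1 0.75 zmax 0.487
y 0.1 x 0.44 0.75 zmax 0.486
y 0.2 x 0.44 0.75 zmax 0.5
handle tip [ 0.37469869 -0.15170538  0.08361244]
```

```bash
python3 -m inch '[[[8.5,-2.1,-3.4,0,0],[8.5,-5.3,-8.5,0,0],[8.5,-8.5,-13.6,0,0],[8.5,-11.7,-18.7,0,0],[8.5,-14.0,-22.4,0,0]]]'
cat > look.py <<'E'
import sys
from h import *
n=sys.argv[1];tag=sys.argv[2]
i=optics.camera_info(n);p,d=optics.camera(n)
cv2.imwrite(f"pics/{tag}.png",cv2.cvtColor(p,cv2.COLOR_RGB2BGR));np.save(f"pics/{tag}.npy",d);np.savez(f"pics/{tag}_i.npz",**i)
o=get_obs();print(o['clock'],np.round(o['eef_pos'],4),np.round(o['tool_rot'],4),np.round(o['ft_force'],2),np.round(o['joint_pos'],3),o['grip_width'])
E
python3 look.py wrist w1
```

```text
clock: 0.78
eef_pos: [0.3023, -0.2959, 0.2447]
tool_rot: [0.785, -0.619, -0.001, -0.001]
ft_force: [0.5, 0.5, -0.0]
grip_width: 0.0849
0.825 [ 0.3049 -0.2932  0.2447] [ 7.865e-01 -6.176e-01 -6.000e-04 -2.500e-03] [ 1.29  2.96 -0.28] [-0.769  0.09  -0.179  1.303  0.005  2.133] 0.0849565775887851
```

View pics/w1.png

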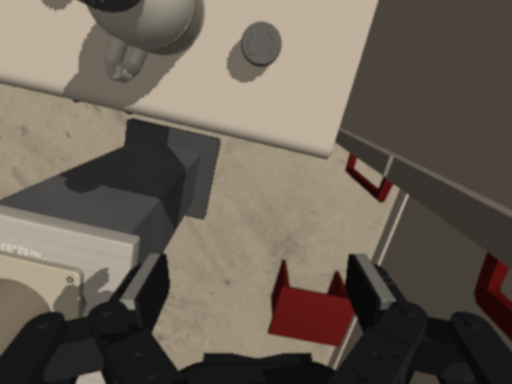

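The frame shows the bottle with its handle at (125,65), its cap cut off by the upper edge, and one loose cap at (261,44). I'll move on so the cap comes into view.

```bash
python3 -m inch '[[[8.5,-3,-2,0,0],[8.5,-6.5,-4,0,0],[8.5,-10,-5.8,0,0],[8.5,-10,-5.8,0,0],[8.5,-10,-5.8,0,0]]]'
python3 look.py wrist w2
```

```text
clock: 1.45
eef_pos: [0.3375, -0.1826, 0.2453]
tool_rot: [0.787, -0.618, -0.001, -0.002]
ft_force: [0.1, -0.3, 0.2]
grip_width: 0.0848
1.5 [ 0.3374 -0.1829  0.2453] [ 7.862e-01 -6.179e-01 -6.000e-04 -2.400e-03] [ 0.22 -0.91  0.13] [-0.5    0.01  -0.263  1.298  0.005  2.403] 0.08526447435112526
```

View pics/w2.png

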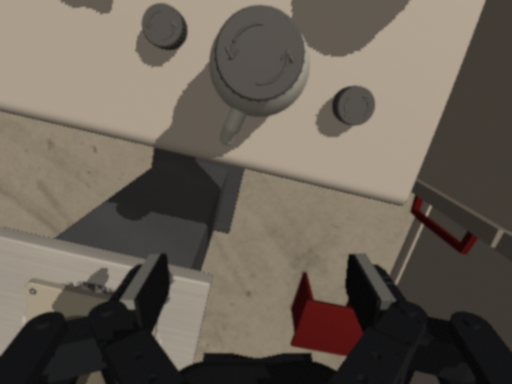

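The wrist view shows the wide cap's top at about (261,50) with raised arrows and the handle at (233,122). The loose caps are at (163,26) and (353,106). I'll measure the cap's centre, height and size, and the handle direction.

```bash
python3 - <<'E'
from h import *
i=dict(np.load("pics/w2_i.npz"));i={k:(v if v.ndim else float(v)) for k,v in i.items()}
d=np.load("pics/w2.npy");im=cv2.imread("pics/w2.png")
m=np.zeros(d.shape,bool);m[0:135,195:320]=1
P,uv=cloud(i,d,m)
top=(P[:,2]>.155);print(np.median(P[top,2]),top.sum())
tm=np.zeros(d.shape,np.uint8);tm[uv[top,1],uv[top,0]]=255
cs,_=cv2.findContours(tm,0,1);c=max(cs,key=cv2.contourArea);e=cv2.fitEllipse(c);print(e)
X=onplane(i,c[:,0,:],.164);(x,y),r=cv2.minEnclosingCircle((X[:,:2]*1000).astype(np.float32));print('circ mm',x,y,2*r, 'ell ctr',onplane(i,[e[0]],.164))
T=optics.camera_info("top");S=optics.camera_info("side")
print('tri wrist/top',tri(i,e[0],T,[336.3,233.5]),'wrist/side',tri(i,e[0],S,[349.2,167.3]))
# table height from wrist depth
t,_=cloud(i,d,np.s_[:] is None or np.ones(d.shape,bool)); t=t[(abs(t[:,2])<.03)&(t[:,0]>.36)];print('table',np.median(t[:,2]))
# handle
q=P[(P[:,2]>.03)&(P[:,2]<.1)];c0=onplane(i,[e[0]],.164)[0];v=q-c0;rr=np.hypot(v[:,0],v[:,1]);h=v[(rr>.06)&(rr<.1)];print('handle ang',np.degrees(np.arctan2(h[:,1].mean(),h[:,0].mean())),len(h),rr[rr<.1].max())
for n in ("q",):
    # neighbours above z .1 within 0.2m
    A,_=cloud(T,np.load("pics/top0.npy"),np.ones((384,512),bool));v=A[:,:2]-c0[:2];rr=np.hypot(*v.T);k=(A[:,2]>.09)&(rr<.2)&(rr>.05);print(A[k].min(0),A[k].max(0),rr[k].min())
o=get_obs();q=np.array(o['tool_rot']);from scipy.spatial.transform import Rotation as R
print(R.from_quat(q).as_matrix().round(4));print(R.from_quat(q).inv().apply(np.array([c0[0],c0[1],.14])-o['eef_pos'])*100)
E
```

```text
0.16383507071381612 6863
((259.2332763671875, 52.728485107421875), (89.81009674072266, 95.73977661132812), 0.7131167650222778)
circ mm 437.86334228515625 -159.91281127929688 57.13032150268555 ell ctr [[ 0.43908952 -0.15974147  0.164     ]]
tri wrist/top (array([ 0.43864962, -0.15959802,  0.16100178]), np.float64(0.0015094387963072028)) wrist/side (array([ 0.43876825, -0.16001966,  0.16218174]), np.float64(0.0012016967020368591))
table -0.0002966951935496849
handle ang 168.08471918848204 131 0.07303024955941885
[ 0.38185981 -0.31175648  0.09005955] [ 0.62592735 -0.00769443  0.88419397] 0.052612342922705474
[[ 0.2364 -0.9717  0.002 ]
 [-0.9717 -0.2364  0.0044]
 [-0.0038 -0.003  -1.    ]]
[  0.18992292 -10.39502311  10.56017817]
```

The cap's top centre is (0.438,-0.1595) at z = 0.163 and its diameter is 57.1 mm, which matches the description. The handle points at 168°. I'll move over it and look before descending.

```bash
python3 -m inch '[[[8.5,0.1,-4,0.5,0],[8.5,0.2,-8,2,0],[8.5,0.2,-10.3,3.5,0],[8.5,0.2,-10.3,3.5,0],[8.5,0.2,-10.3,3.5,0]]]'
python3 look.py wrist w3; python3 look.py side s3
python3 - <<'E'
from h import *
from scipy.spatial.transform import Rotation as R
o=get_obs();print(R.from_quat(o['tool_rot']).inv().apply(np.array([.438,-.1595,.141])-o['eef_pos'])*100)
a=cv2.imread("pics/w3.png");b=cv2.imread("pics/s3.png")[80:272,250:506]
cv2.imwrite("pics/ws3.png",np.vstack([cv2.resize(a,(384,288)),cv2.resize(b,(384,288))]))
E
```

```text
clock: 2.12
eef_pos: [0.4373, -0.1612, 0.2106]
tool_rot: [0.786, -0.618, -0.001, -0.002]
ft_force: [-0.5, 0.7, -0.4]
grip_width: 0.0848
2.175 [ 0.4373 -0.1612  0.211 ] [ 7.857e-01 -6.185e-01 -6.000e-04 -2.200e-03] [ 0.24 -0.63  0.02] [-0.356  0.192 -0.148  1.23   0.005  2.549] 0.08501944938751665
2.225 [ 0.4375 -0.1611  0.2112] [ 7.858e-01 -6.185e-01 -2.000e-04 -2.400e-03] [0.22 0.97 0.27] [-0.356  0.192 -0.148  1.23   0.005  2.549] 0.08510757914257983
[-0.12255274 -0.0668479   7.02053545]
```

View pics/ws3.png

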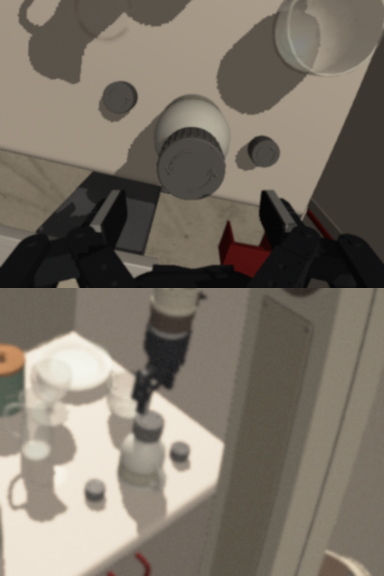

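The cap (at (190,168) in the reduced wrist view) sits centred between the open fingers, with nothing in the way. Next I descend 7 cm and close.

```bash
python3 -m inch '[[[8.5,-0.1,-0.1,2.5,0],[8.5,-0.1,-0.1,4.8,0],[8.5,-0.1,-0.1,6.4,0],[8.5,-0.1,-0.1,6.9,0],[8.5,-0.1,-0.1,6.9,0]]]'
python3 look.py wrist w4;  python3 look.py side s4
python3 - <<'E'
from h import *
a=cv2.imread("pics/w4.png");b=cv2.imread("pics/s4.png")[130:226,285:413]
cv2.imwrite("pics/ws4.png",np.hstack([cv2.resize(a,(400,300)),cv2.resize(b,(400,300),interpolation=3)]))
E
```

```text
clock: 2.85
eef_pos: [0.4382, -0.16, 0.1427]
tool_rot: [0.786, -0.619, -0.0, -0.002]
ft_force: [-0.2, -0.2, 0.2]
grip_width: 0.0852
2.9 [ 0.4386 -0.16    0.1431] [ 7.856e-01 -6.187e-01  4.000e-04 -2.600e-03] [ 0.45  0.09 -0.55] [-0.353  0.248 -0.265  1.056  0.005  2.552] 0.08509507943052769
2.95 [ 0.4388 -0.16    0.1432] [ 7.857e-01 -6.187e-01  6.000e-04 -2.600e-03] [0.55 0.97 0.03] [-0.353  0.248 -0.265  1.056  0.005  2.552] 0.08527771161891089
```

View pics/ws4.png

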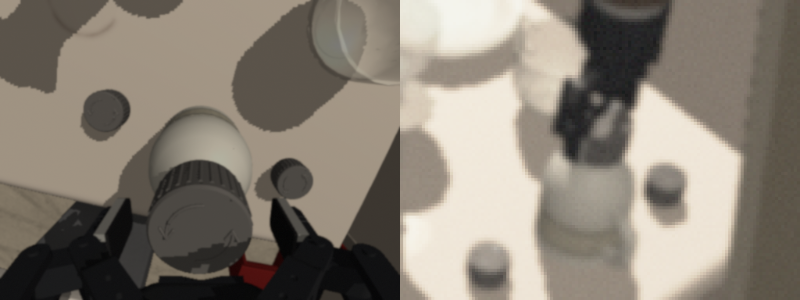

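The fingers straddle the cap symmetrically at about (200,215) in the reduced wrist view. Closing now.

```bash
python3 -m inch '[[[6.5,0,0,0,0],[5.0,0,0,0,0],[4,0,0,0,0],[4,0,0,0,0],[4,0,0,0,0]]]'
python3 look.py side s5
python3 - <<'E'
from h import *
b=cv2.imread("pics/s5.png")[130:226,285:413]
cv2.imwrite("pics/ws5.png",cv2.resize(b,(640,480),interpolation=3))
E
```

```text
clock: 3.58
eef_pos: [0.4393, -0.1598, 0.1437]
tool_rot: [0.786, -0.619, 0.001, -0.003]
ft_force: [-0.7, 2.7, 5.4]
grip_width: 0.0556
3.625 [ 0.4392 -0.1599  0.1436] [ 0.7858 -0.6185  0.001  -0.0031] [-0.42  2.4   4.74] [-0.352  0.247 -0.264  1.056  0.005  2.552] 0.05543191658011312
```

View pics/ws5.png

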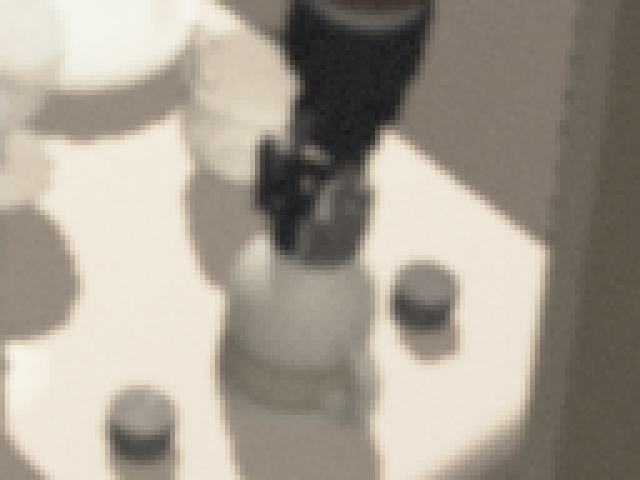

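```bash
python3 -m inch '[[[4,0,0,0.15,0],[4,0,0,0.3,0],[4,0,0,0.45,0],[4,0,0,0.45,0],[4,0,0,0.45,0]]]'; python3 -c "
from h import *
o=get_obs();print(np.round(o['eef_pos'],4),np.round(o['ft_force'],2),np.round(o['ft_torque'],3))"
```

```text
clock: 4.25
eef_pos: [0.4395, -0.1597, 0.14]
tool_rot: [0.786, -0.618, 0.001, -0.003]
ft_force: [-2.3, 3.1, 9.2]
grip_width: 0.0556
[ 0.4395 -0.1597  0.14  ] [-2.34  3.09  9.22] [ 0.475  0.459 -0.047]
```

```bash
python3 -m inch '[[[4,0,0,0.2,0],[4,0,0,0.3,0],[4,0,0,0.3,-6],[4,0,0,0.3,-13],[4,0,0,0.3,-20]]]'; python3 look.py top t6; python3 -c "
from h import *
from scipy.spatial.transform import Rotation as R
o=get_obs();print(np.round(o['eef_pos'],4),np.round(o['ft_force'],2),np.round(o['ft_torque'],3),R.from_quat(o['tool_rot']).as_euler('xyz',degrees=True))
b=cv2.imread('pics/t6.png')[205:285,275:375]
cv2.imwrite('pics/ws6.png',cv2.resize(b,(640,512),interpolation=3))"
```

```text
clock: 4.88
eef_pos: [0.4407, -0.1595, 0.1386]
tool_rot: [0.882, -0.471, 0.003, -0.004]
ft_force: [-0.8, 4.3, 11.4]
grip_width: 0.0558
4.925 [ 0.4407 -0.1594  0.1386] [ 0.883  -0.4693  0.0033 -0.004 ] [-0.67  3.1  11.07] [-0.351  0.252 -0.273  1.039  0.007  2.196] 0.055805776817113316
[ 0.4407 -0.1594  0.1386] [-0.67  3.1  11.07] [0.695 0.326 0.026] [-1.79418587e+02 -1.18465899e-01 -5.59847213e+01]
```

View pics/ws6.png

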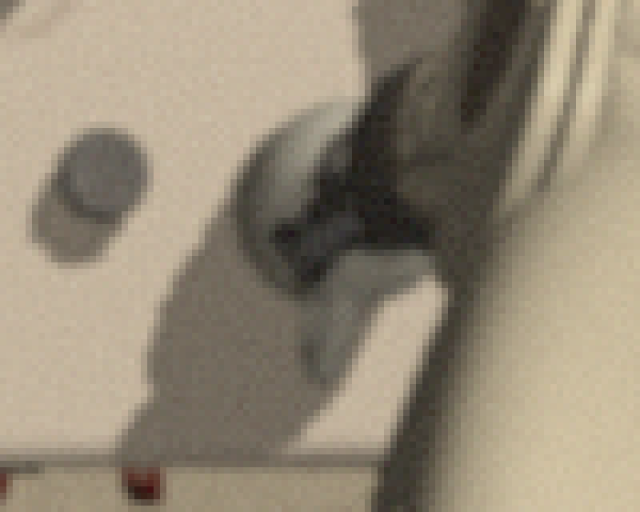

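The handle is still at (326,258) in the top view, as at the start, and the tool has turned 20.5° with 11 N of press. Continuing.

```bash
python3 -m inch '[[[4,-0.05,0.08,0.25,-8],[4,-0.05,0.08,0.25,-17],[4,-0.05,0.08,0.25,-26],[4,-0.05,0.08,0.25,-34],[4,-0.05,0.08,0.25,-37]]]'; python3 look.py top t7; python3 look.py side s7; python3 -c "
from h import *
from scipy.spatial.transform import Rotation as R
o=get_obs();print(np.round(o['eef_pos'],4),np.round(o['ft_force'],2),np.round(o['ft_torque'],3),R.from_quat(o['tool_rot']).as_euler('xyz',degrees=True))
b=cv2.imread('pics/t7.png')[205:285,275:375];a=cv2.imread('pics/s7.png')[140:220,300:400]
cv2.imwrite('pics/ws7.png',cv2.resize(np.hstack([b,a]),None,fx=4,fy=4,interpolation=3))"
```

```text
clock: 5.55
eef_pos: [0.4402, -0.1586, 0.1386]
tool_rot: [0.986, -0.164, 0.005, -0.004]
ft_force: [-4.4, 5.5, 19.9]
grip_width: 0.056
5.6 [ 0.4402 -0.1586  0.1385] [ 0.9866 -0.1633  0.0054 -0.0035] [-5.34  5.27 20.4 ] [-0.351  0.249 -0.276  1.036  0.009  1.547] 0.05535775631742983
5.65 [ 0.4402 -0.1587  0.1386] [ 0.9864 -0.1644  0.0055 -0.0035] [-4.92  5.87 19.69] [-0.352  0.249 -0.276  1.036  0.009  1.55 ] 0.055267489017292885
[ 0.4402 -0.1587  0.1386] [-4.92  5.87 19.69] [ 1.21   1.268 -0.07 ] [-179.50168827   -0.55171588  -18.92287573]
```

View pics/ws7.png

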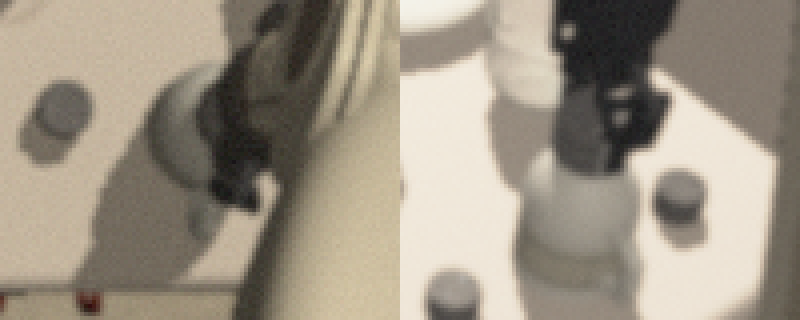

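The tool has turned 57.6° and the bottle has not (handle still at about (326,260)). I'll lift gently and watch for the bottle's weight.

```bash
python3 -m inch '[[[4,-0.05,-0.03,-0.2,0],[4,-0.05,-0.03,-0.5,0],[4,-0.05,-0.03,-0.8,0],[4,-0.05,-0.03,-1.1,0],[4,-0.05,-0.03,-1.1,0]]]'; python3 look.py side s8; python3 -c "
from h import *
from scipy.spatial.transform import Rotation as R
o=get_obs();print(np.round(o['eef_pos'],4),np.round(o['ft_force'],2),np.round(o['ft_torque'],3),R.from_quat(o['tool_rot']).as_euler('xyz',degrees=True))
a=cv2.imread('pics/s8.png')[140:220,300:400]
cv2.imwrite('pics/ws8.png',cv2.resize(a,None,fx=6,fy=6,interpolation=3))"
```

```text
clock: 6.28
eef_pos: [0.4395, -0.1585, 0.1492]
tool_rot: [0.986, -0.164, 0.005, -0.003]
ft_force: [-0.8, 0.5, -0.1]
grip_width: 0.0554
6.325 [ 0.4394 -0.1585  0.1491] [ 0.9864 -0.1645  0.0051 -0.0033] [ 0.19 -0.26 -0.33] [-0.351  0.238 -0.261  1.063  0.008  1.55 ] 0.05528609608514632
[ 0.4394 -0.1585  0.1491] [ 0.19 -0.26 -0.33] [-0.03  -0.01  -0.035] [-179.53140861   -0.51002587  -18.93680638]
```

View pics/ws8.png

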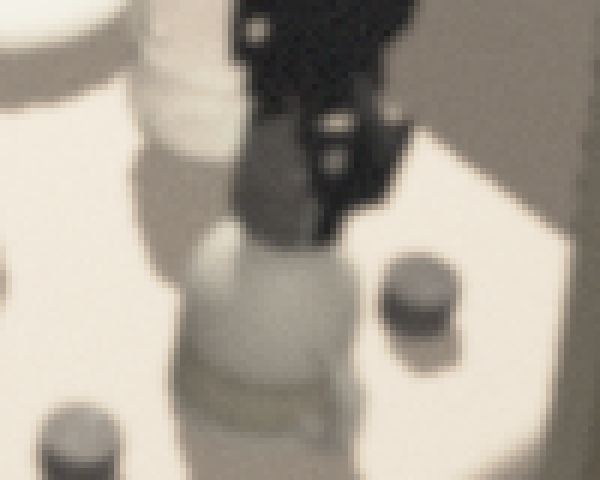

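The wrist force is about 0 (cap weight only), so the cap is free. The bottle still stands at about (268,340) in the crop. I'll lift straight up until the lower edge is about 5 cm above the mouth (TCP z ≈ 0.218).

```bash
python3 -m inch '[[[4,0,0,-1.2,0],[4,0,0,-2.7,0],[4,0,0,-4.4,0],[4,0,0,-6.1,0],[4,0,0,-6.9,0]]]'; python3 -m inch '[[[4,0,0,0,0],[4,0,0,0,0],[4,0,0,0,0],[4,0,0,0,0],[4,0,0,0,0]]]'; for n in side top wrist; do python3 look.py $n ${n}9; done;  python3 -c "
from h import *
from scipy.spatial.transform import Rotation as R
o=get_obs();print(np.round(o['eef_pos'],4),np.round(o['ft_force'],2),np.round(o['ft_torque'],3),R.from_quat(o['tool_rot']).as_euler('xyz',degrees=True))
a=cv2.imread('pics/side9.png')[120:240,285:435];b=cv2.imread('pics/top9.png')[200:290,270:400]
cv2.imwrite('pics/ws9.png',np.vstack([np.hstack([cv2.resize(a,(400,300),interpolation=3),cv2.resize(b,(400,300),interpolation=3)]),np.hstack([cv2.resize(cv2.imread('pics/wrist9.png'),(400,300)),cv2.resize(cv2.imread('pics/side9.png'),(400,300))])]))"
```

```text
clock: 6.95
eef_pos: [0.4392, -0.1591, 0.2196]
tool_rot: [0.986, -0.165, 0.006, -0.003]
ft_force: [0.3, -0.0, -0.5]
grip_width: 0.0554
clock: 7.58
eef_pos: [0.4391, -0.1591, 0.2193]
tool_rot: [0.986, -0.165, 0.006, -0.003]
ft_force: [-0.7, 0.3, -0.8]
grip_width: 0.0552
7.625 [ 0.4391 -0.1591  0.2194] [ 0.9863 -0.1645  0.0059 -0.0031] [-0.11  0.34 -1.06] [-0.353  0.181 -0.139  1.24   0.008  1.549] 0.05565015619071088
7.675 [ 0.4391 -0.1591  0.2194] [ 0.9863 -0.1645  0.0059 -0.0031] [-0.15 -0.34 -0.63] [-0.353  0.181 -0.139  1.24   0.008  1.549] 0.055383611140215616
7.725 [ 0.4392 -0.1591  0.2195] [ 0.9864 -0.1645  0.006  -0.0031] [ 0.11  0.91 -0.47] [-0.353  0.181 -0.139  1.24   0.008  1.549] 0.055411138225126194
[ 0.4392 -0.1591  0.2195] [ 0.11  0.91 -0.47] [0.032 0.037 0.006] [-179.54240606   -0.61889716  -18.94050864]
```

View pics/ws9.png

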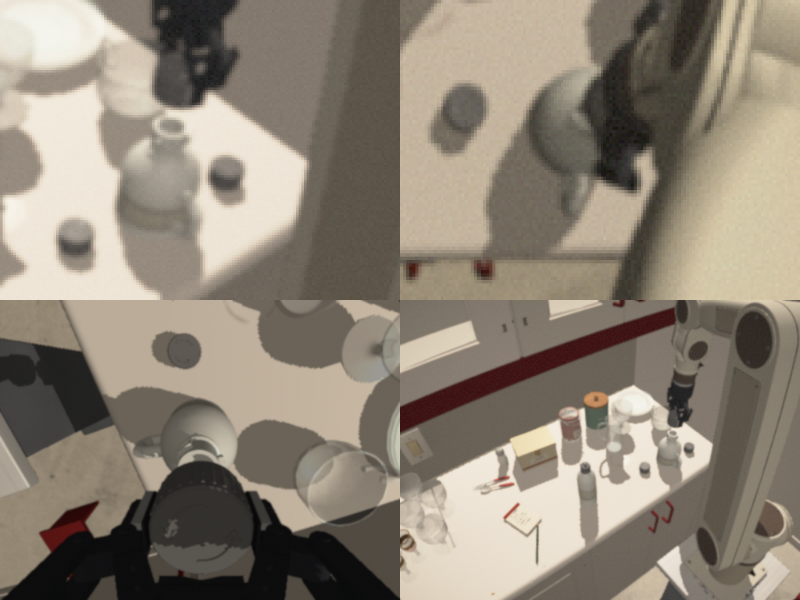

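The mouth is open at (169,128) in the side crop. The cap is above it at (178,85), held level, and the bottle stands in place. A quick check of the gap and the bottle's position:

```bash
python3 - <<'E'
from h import *
S=optics.camera_info("side")
for z in (.152,.2,.205,.21,.24):print(z,proj(S,[.4385,-.159,z]))
print('mouth xy at z .152',onplane(S,[[285+169/2.667,120+128/2.5]],.152))
i=dict(np.load("pics/side9_i.npz"));d=np.load("pics/side9.npy");m=np.zeros(d.shape,bool);m[125:220,325:362]=1
i={k:(v if v.ndim else float(v)) for k,v in i.items()}
P,uv=cloud(i,d,m);P=P[np.hypot(P[:,0]-.4385,P[:,1]+.159)<.032]
h,e=np.histogram(P[:,2],np.arange(.1,.3,.008));print(list(zip(e.round(3),h)))
# bottle body shift before/after
for n in("side0","side9","top0","top9"):
    c=optics.camera_info(n[:-1]);P,uv=cloud(c,np.load(f"pics/{n}.npy"),np.ones((384,512),bool))
    q=P[(P[:,2]>.02)&(P[:,2]<.075)&(np.hypot(P[:,0]-.438,P[:,1]+.1595)<.05)]
    A=np.c_[2*q[:,:2],np.ones(len(q))];s=np.linalg.lstsq(A,(q[:,:2]**2).sum(1),rcond=None)[0];print(n,len(q),s[:2],np.sqrt(s[2]+s[0]**2+s[1]**2))
E
```

```text
0.152 [[348.28805806 170.01437402]]
0.2 [[350.79513686 157.53900871]]
0.205 [[351.06392046 156.19451777]]
0.21 [[351.33417651 154.84127017]]
0.24 [[352.98710815 146.53383547]]
mouth xy at z .152 [[ 0.4348798  -0.15573728  0.152     ]]
[(np.float64(0.1), np.int64(78)), (np.float64(0.108), np.int64(72)), (np.float64(0.116), np.int64(41)), (np.float64(0.124), np.int64(38)), (np.float64(0.132), np.int64(43)), (np.float64(0.14), np.int64(64)), (np.float64(0.148), np.int64(49)), (np.float64(0.156), np.int64(0)), (np.float64(0.164), np.int64(0)), (np.float64(0.172), np.int64(0)), (np.float64(0.18), np.int64(0)), (np.float64(0.188), np.int64(0)), (np.float64(0.196), np.int64(6)), (np.float64(0.204), np.int64(31)), (np.float64(0.212), np.int64(31)), (np.float64(0.22), np.int64(31)), (np.float64(0.228), np.int64(33)), (np.float64(0.236), np.int64(151)), (np.float64(0.244), np.int64(16)), (np.float64(0.252), np.int64(12)), (np.float64(0.26), np.int64(7)), (np.float64(0.268), np.int64(11)), (np.float64(0.276), np.int64(30)), (np.float64(0.284), np.int64(27))]
side0 335 [ 0.43748253 -0.1605991 ] 0.045787870438429475
side9 339 [ 0.43754616 -0.16005576] 0.04539746159690282
top0 93 [ 0.43848331 -0.16062343] 0.045422474407109274
top9 91 [ 0.43871944 -0.16164715] 0.04625452013557319
```

The rim is at 0.152–0.155, the cap's lower edge is at about 0.203, so the gap is about 5 cm. The bottle's axis shifted no more than 1 mm between the fits, which is within noise. Handing in.

```bash
python3 -c "
from workcell import ticket; print(ticket.job_done())"
```

```text
the job is handed in; nothing more can be done
None
```

The descaler is open, and I handed the job in at about 7.8 s with the arm still holding the cap over the open mouth. I gripped the cap, pressed it about 5 mm (11 to 20 N), turned it 57.6° anticlockwise while pressing, and lifted it straight up.

**Last checks:**
- **Cap clearance:** the lower edge is at about 0.203 m and the rim at about 0.152 m, so the gap is about 5 cm. The tool is tilted about 0.8°, so the cap is close to level.
- **Bottle:** it still stands where it was. Circle fits before and after differ by about 0.5 mm in the side view and 1 mm in the top view, and the handle stayed at the same pixel.
- **Other things:** none appears moved or touched in the last pictures. I compared them by eye only.

**Disagreements:** a rough ray to the rim from one hand-picked pixel put the mouth about 5 mm off the fitted axis. The circle fits showed no shift, so I put that down to the crude pick. Triangulating the cap's top from the wrist camera gave 161 to 162 mm, against 163 to 164 mm from depth and from the top and side pair, roughly the 2 mm calibration error.

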